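# Fit a radiator cap to its vent stop and hold it

## Task

The new quad-bike radiator in the cradle still has its shipping plug in the filler neck: pull the plug out and put it in the empty bin, then fit the radiator's own cap - the big one with the raised grip bar - by lowering its two tabs through the notches of the neck, pressing it down against its spring and turning it clockwise only as far as the first stop (the vent position, half-way to the lock). Do not let it go on into the locked position; finish with the gripper still holding the cap there, because I am about to blow the core through from the lower hose and the air must get out at the neck. Leave the two smaller caps and the hose clamp where they are.

Things in the scene. Friction and masses are not known exactly. Their poses are not given: they have to be found in the camera images.
- radiator: Aluminium radiator, 250 mm wide (y), 46 mm thick (x), fixed upright in a wooden cradle (110 x 300 mm) on the bench; origin on the bench under its middle, z up. Its filler neck stands on the top tank (200 mm high), 60 mm towards +y from the middle. An overflow spigot 7 mm thick sticks out of the neck's side 22 mm below its rim.
- neck (a point): Centre of the filler neck's mouth, level with its rim, 235 mm above the bench; z up. x runs along the line of the two notches, at +x and -x, in the neck's 53 mm wide, 3 mm thick flange. Each notch is 48 degrees wide: the cap's tabs pass with 9 degrees to spare either way. Bore 35 mm, open 31 mm deep; tube outside 42 mm. Anticlockwise of the notches there is a stop.
- vent_stop (a point): Same point as neck, x axis along the line on which the cap's tabs and grip bar lie at the first (vent) stop: 45 degrees clockwise, seen from above, from the notches (the bar may point either way round). There a step 5 mm deep under the flange stops the tabs. It is felt as a firm stop, but gives way if the cap is forced on (over about 1 N m) or pressed almost right down.
- lock_end (a point): Same point as neck, x axis along the line of the tabs at the far end of the travel, 90 degrees clockwise from the notches. Past the vent step, from about 64 degrees on, the cap counts as locked: not wanted here.
- cap_grip (a point): Centre of the grip bar of the radiator's cap, 37 mm above its foot, on which it stands upright at the start. Black bar 54 mm long (x), 12 mm wide (y), 20 mm high, on a steel shell 62 mm across whose top is 27 mm above the foot; z up. Foot 29 mm wide. Skirt inside 57 mm, with two inward tabs under the bar's ends (+x, -x), undersides 12 mm above the foot. 80 to 160 g.
- cap_spring (a joint): How far (m) the cap's sprung plate, under the shell, is pressed in: 0 free, 0.0085 at most, 0.8 N per mm. Height of cap_grip above the neck's rim: 22 mm as the plate meets the rim; 19 mm as the tabs get below the flange, where the spring then holds them up against it; below 14 mm the tabs can slip past the vent step; 13.5 mm is pressed right down.
- plug_grip (a point): Middle of the knob of the grey plastic shipping plug that stands loosely in the neck. Knob upright, 17 mm thick, 24 mm high, on a flange 50 mm wide and 3 mm thick that lies on the rim (this point is 15 mm above the rim); the stem, 32 mm wide, ends 29 mm below this point. About 30 g.
- bin_floor (a point): Centre of the inner floor (3 mm above the bench) of the empty open-fronted plastic stacking bin, fixed on the bench. Outside 160 mm (x) by 110 mm (y), walls 3 mm thick and 70 mm high, the front (-x side) 35 mm high; z up.
- small_cap: A smaller flat steel cap with two ears, 42 mm across, for another machine; origin at its foot. Leave it.
- screw_cap: A black ribbed plastic screw cap, 54 mm across, 25 mm high; origin under its centre. Leave it.
- hose_clamp: A steel hose clamp lying flat, 44 mm ring, 12 mm high; origin under its centre. Leave it.
Not all that is in view belongs to the job. Leave any yellow look-alike of the part that bears plug_grip alone. What is shaped like the part that bears cap_grip but turquoise is not meant.

How it is judged:
By the outcome, as a careful person would: the job done as asked, in the order asked, and still so for the second after the job is handed in, while the arm keeps its last pose, push and grip.
It also fails if it takes over 61 s, if anything falls off the work surface, if the arm or the gripper's body presses on something with over 40 N, if the wrist force passes 120 N, or if a joint passes its speed limit or range.

## Robot

A 7-joint arm with a two-finger parallel gripper is mounted at the origin on the work surface. World frame = base frame: x ahead of the robot, y to its left, z up, the work surface at z = 0. Lengths are in m, angles in degrees, forces in N, time in s.
With the tool pointing down it reaches from about 0.4 to 0.925 m from the base axis. Payload 5.6 kg.
Tool frame: the origin (TCP) lies at the very end of the fingers, on their centre line; the grasp point (between the pads) lies 19 mm behind it (hold_point_z is the distance from the TCP to the grasp point, in m); z points along the fingers, y is the line along which they close (so a half turn about z gives the same grasp; the last joint's range is limited). The gripper opens to 85 mm and grips with 20 to 120 N. Pads are 22 mm wide; open, the fingers measure 114 mm over their backs; the gripper's body (76 mm by 85 mm) begins 54 mm behind the grasp point. The pads swing forward as they close: fully open they stand 13 mm farther back than shut.
Start: joints at [-72.938, 26.786, -0.665, 91.828, 0.344, 61.387, -3.226], TCP at [0.217, 0.613, 0.209] pointing down, gripper open.
Joint ranges: [-144.91, 144.91], [-17.63, 115.5], [-89.93, 88.59], [15.96, 139.68], [-74.01, 254.01], [8.47, 105.57], [-167.45, 167.45]. Speed limits (degrees/s): [147.25, 147.25, 180, 180, 180, 180, 180].

## Interface

Orientations are given as a 3x3 rotation matrix whose columns are the frame's x, y, z axes.
In Python, from rig import sense, snapshot, camera_params, finish_job, hold_point_z gives the robot as it stands.
- The arm moves only by the shell command python3 -m crank 'ROWS' [OPENING] [FORCE]. ROWS is JSON, a list of rows, each a list of 6 numbers: the shift along the tool's x, y, z in cm, then the turn, a rotation vector about the tool's x, y, z in rad. A call has 1 to 10 rows; each row shifts and turns the commanded pose from where the row before left it, along the tool's axes as they then stand; what a row does not reach is not made up. A row lasts 1/8 s, in which the tool goes at most 62.5 mm and 10.7 degrees, less where a joint would pass 70% of its speed; a pose out of reach is approached as far as the arm can. A call is refused whole if a number of a shift passes 6.25 or a number of a turn 0.188, either way. A call with a gripper value outside its range is refused whole. OPENING is the finger opening in cm, from 0 to 8.54, set as the call begins (- or left out, the last holds). The fingers move at their own pace and stop on an object; FORCE is the grip in N (left out, the last holds). Time passes only in rows, so rows that do not move let the fingers close. It gives the time, the measured TCP pose, the force, the opening and the grip force at its end, in the units of the state.
- sense(): the state, without advancing time (a new reading comes with each control period).
- snapshot(name): name is "scene" or "top" or "wrist"; returns the picture (384x512x3 uint8, red, green, blue); there is no depth.
- camera_params(name): a dict with "fx", "fy", "cx", "cy" (pixels), "R" (3x3) and "t" (3): a world point X has camera coordinates R X + t; the wrist camera has in their place "T_tool_cam" (4x4, takes a point from camera to tool coordinates, whose origin is the TCP and whose axes are the flange's). Camera axes: x right, y down, z forward; pixel columns grow to the right and rows downward; lengths in m; the calibration is good to about 2 mm. A picture is of the moment at which its call begins: read the wrist's pose just before it. camera_params takes no time and is no camera call.
- finish_job(): hands the job in; it is judged then, once.
The state is a dict: "clock": time; "joint_pos": joint angles; "joint_vel": joint speeds; "joint_torque": joint torques, N m; "position": TCP position; "orientation": TCP orientation; "wrist_force": force on the tool from outside, world axes, zero at the start; "ft_torque": the same for the moment, N m; "width": finger opening in m; "gripper_force": force on a finger pad.
Only numpy, scipy, OpenCV 4.12 (cv2) and the standard library are available. Lean on these libraries where they do the work, as an engineer would, in place of code of your own. Each camera call takes 0.05 s, during which the arm holds its last target. There are 200 camera calls.

## Working session

There is one attempt and no reset: what is moved stays moved. The work goes in short steps, Python scripts to look and compute and a shell command to move; the robot and the scene stay as the last step left them, time stands still between calls to the robot, and variables do not carry over. Pictures are saved under pics/ and viewed, at most 10 in all, crops included, and the job is handed in when it is done.

```bash
ls; mkdir -p pics; python3 - <<'E'
from rig import *
import cv2,numpy as np
s=sense();print(s['clock'],s['position'],np.round(s['orientation'],3),s['width'],hold_point_z)
for n in('scene','top'):
    im=snapshot(n);cv2.imwrite(f'pics/{n}0.png',im[:,:,::-1]);p=camera_params(n);print(n,p)
print(camera_params('wrist'))
a=cv2.imread('pics/scene0.png');b=cv2.imread('pics/top0.png')
E
```

```text
pics
0.0 [0.21713908 0.61202986 0.20801488] [[-0.942  0.334 -0.   ]
 [ 0.334  0.942 -0.002]
 [-0.    -0.002 -1.   ]] 0.08512415468281503 0.0187
scene {'fx': 435.432963439374, 'fy': 435.432963439374, 'cx': 250.8108954104078, 'cy': 190.56810304725116, 'R': array([[-0.59619834,  0.80274479, -0.01217938],
       [ 0.65542098,  0.47790782, -0.58483113],
       [-0.46364953, -0.35665797, -0.81106363]]), 't': array([ 0.35001449, -0.2637663 ,  1.35150564])}
top {'fx': 411.6304058129093, 'fy': 411.6304058129093, 'cx': 263.357560755817, 'cy': 194.31770577480572, 'R': array([[-1.75291319e-02, -9.99843422e-01, -2.42108928e-03],
       [-9.88567788e-01,  1.76940281e-02, -1.49735264e-01],
       [ 1.49754657e-01, -2.31318323e-04, -9.88723161e-01]]), 't': array([-0.01319163,  0.57652459,  1.08808203])}
{'fx': 284.0591457151192, 'fy': 284.0591457151192, 'cx': 254.2686593114544, 'cy': 185.09986781771147, 'T_tool_cam': array([[-1.25387664e-04, -9.57049246e-01, -2.89925377e-01,
         7.44831970e-02],
       [ 9.99999870e-01,  2.33336231e-05, -5.09507222e-04,
        -4.84104460e-05],
       [ 4.94388513e-04, -2.89925403e-01,  9.57049119e-01,
        -1.65161294e-01],
       [ 0.00000000e+00,  0.00000000e+00,  0.00000000e+00,
         1.00000000e+00]])}
```

View pics/scene0.png

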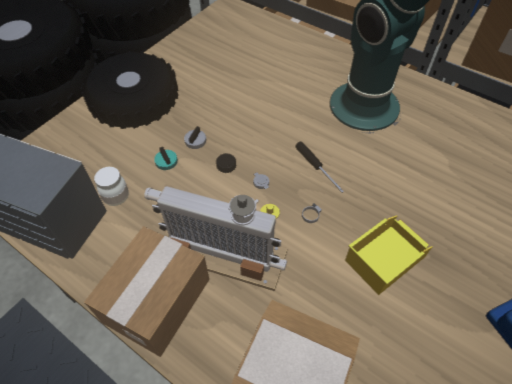

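View pics/top0.png

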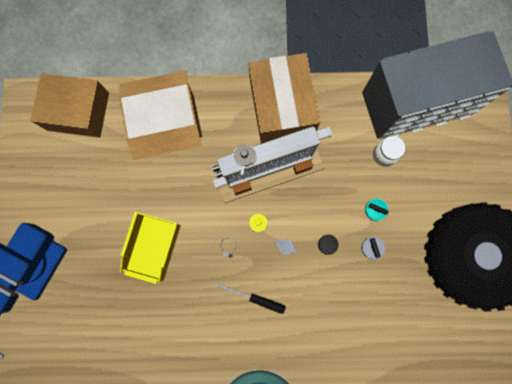

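The scene view shows the radiator with the grey plug at (242,205), the grey cap at (195,137) and its turquoise decoy beside it. The yellow bin is at (388,250). In the top view the plug is at (244,155), the cap at (373,247) and the bin at (150,247).

```bash
cat > h.py <<'E'
from rig import *
import cv2,numpy as np
def ray(n,uv,pose=None):
    p=camera_params(n);d=np.array([(uv[0]-p['cx'])/p['fx'],(uv[1]-p['cy'])/p['fy'],1.])
    if n=='wrist':
        T=p['T_tool_cam'];pos,R=pose;R=np.array(R);return np.array(pos)+R@T[:3,3],R@T[:3,:3]@d
    return -p['R'].T@p['t'],p['R'].T@d
def plane(n,uv,z,pose=None):
    o,d=ray(n,uv,pose);return o+d*(z-o[2])/d[2]
def tri(a,b):
    (o1,d1),(o2,d2)=a,b
    A=np.stack([d1,-d2],1);s=np.linalg.lstsq(A,o2-o1,rcond=None)[0]
    p,q=o1+d1*s[0],o2+d2*s[1];return (p+q)/2,np.linalg.norm(p-q)
def proj(n,X,pose=None):
    p=camera_params(n);X=np.array(X,float)
    if n=='wrist':
        T=p['T_tool_cam'];pos,R=pose;c=T[:3,:3].T@(np.array(R).T@(X-pos)-T[:3,3])
    else:c=p['R']@X+p['t']
    return np.array([p['fx']*c[0]/c[2]+p['cx'],p['fy']*c[1]/c[2]+p['cy']])
def save(n,name):
    s=sense();im=snapshot(n)[:,:,::-1];cv2.imwrite('pics/%s.png'%name,im);return (s['position'],s['orientation']),im
E
python3 - <<'E'
from h import *
a=cv2.imread('pics/scene0.png');b=cv2.imread('pics/top0.png')
print('plug',tri(ray('scene',(242,204)),ray('top',(244,155))), plane('top',(244,155),.25))
print('cap',tri(ray('scene',(195,137)),ray('top',(373,247))), plane('top',(374,247),.037))
print('blue',plane('top',(30,260),.2),proj('top',(.217,.613,.209)))
for uv in[(138,213),(180,221),(160,283),(122,271)]:print('bin',plane('top',uv,.07))
def c(im,u,v,w=33):return cv2.resize(im[v-w:v+w,u-w:u+w],(390,290+100),interpolation=cv2.INTER_CUBIC)[:290]
def c(im,u,v,w):return cv2.resize(im[v-w*3//4:v+w*3//4,u-w:u+w],(400,300),interpolation=cv2.INTER_CUBIC)
cv2.imwrite('pics/crops.png',np.vstack([np.hstack([c(b,246,158,36),c(b,373,240,32)]),np.hstack([c(a,242,210,36),c(b,150,247,60)])]))
E
```

```text
plug (array([0.6391916 , 0.0201099 , 0.23671034]), np.float64(0.0009856584864395572)) [0.63611971 0.01907978 0.25      ]
cap (array([ 0.4268523 , -0.31890425,  0.02884965]), np.float64(0.0027826197166790634)) [ 0.42741949 -0.32068169  0.037     ]
blue [0.4086124  0.51860642 0.2       ] [-20.61684113 348.1765945 ]
bin [0.5277667  0.31177006 0.07      ]
bin [0.50440087 0.19944304 0.07      ]
bin [0.34379939 0.24939622 0.07      ]
bin [0.37623918 0.34930913 0.07      ]
```

View pics/crops.png

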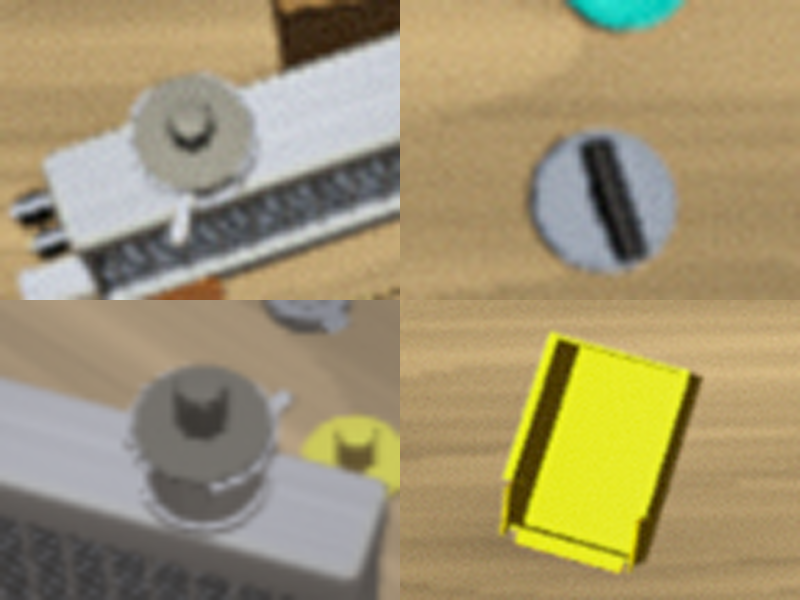

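The crops show a round knob on a grey disc, with the disc centred at about (245,155) in the top picture. The spigot is on the robot side. The bin's low front faces the robot, and the cap's bar runs nearly along x. I'll refine these and work out the first move.

```bash
cat >> h.py <<'E'
def to(x,y,z,yaw=None):
    s=sense();R=np.array(s['orientation']);d=R.T@(np.array([x,y,z])-s['position'])*100
    t=R[:,0];cur=np.degrees(np.arctan2(t[1],t[0]))
    print('d cm',np.round(d,2),'toolx yaw',round(cur,2),'tilt',np.round(R[:,2],4), '' if yaw is None else ('turn about tool z rad',round(-np.radians((yaw-cur+90)%180-90),4)))
E
python3 - <<'E'
from h import *
b=cv2.imread('pics/top0.png')
print(plane('top',(244.2,152.2),.262),plane('top',(245.1,155.3),.238))
# cap bar: dark mask
g=b[225:270,350:395].max(2);m=(g<70).astype(np.uint8);n,l,st,ce=cv2.connectedComponentsWithStats(m);print(st[1:],ce[1:])
i=1+st[1:,4].argmax();pts=np.argwhere(l==i)[:,::-1]+[350,225]
W=np.array([plane('top',p,.045)[:2] for p in pts]);c=W.mean(0);e,v=np.linalg.eigh(np.cov((W-c).T));print('cap',c,np.degrees(np.arctan2(v[1,1],v[0,1])),np.ptp((W-c)@v,axis=0))
to(.636,.020,.33)
E
```

```text
[0.63954967 0.01800731 0.262     ] [0.63838202 0.01710847 0.238     ]
[[20 14 10 19 92]] [[24.4673913  22.55434783]]
cap [ 0.42579795 -0.3197301 ] -163.90215483976087 [0.01323519 0.05008046]
d cm [-59.27 -41.82 -12.11] toolx yaw 160.47 tilt [-4.0e-04 -1.6e-03 -1.0e+00]
```

```bash
python3 -m crank '[[-3,-2,-4,0,0,0],[-4,-3,-4,0,0,0],[-4.5,-3.2,-2,0,0,0],[-4.5,-3.2,-2,0,0,0],[-4.5,-3.2,0,0,0,0],[-4.5,-3.2,0,0,0,0],[-4.5,-3.2,0,0,0,0],[-4.5,-3.2,0,0,0,0],[-4.5,-3.2,0,0,0,0]]' 4.5 40; python3 -m crank '[[-4.5,-3.2,0,0,0,0],[-4.5,-3.2,0,0,0,0],[-4.5,-3.2,0,0,0,0],[-4.5,-3,0,0,0,0],[-3,-2,0,0,0,0],[0,0,0,0,0,0]]'; python3 -c "
from h import *
to(.639,.0175,.33);p,im=save('wrist','w1')
for z in(.238,.262):print(proj('wrist',(.639,.0175,z),p))
b=cv2.resize(im,(512,384))"
```

```text
clock: 1.23
position: [0.4885, 0.225, 0.3279]
orientation: [[-0.943, 0.334, -0.0], [0.334, 0.943, 0.0], [0.0, -0.0, -1.0]]
wrist_force: [0.1, 0.3, 0.6]
width: 0.0451
gripper_force: 0.0
clock: 1.98
position: [0.6376, 0.015, 0.327]
orientation: [[-0.941, 0.34, -0.001], [0.34, 0.941, -0.002], [0.0, -0.002, -1.0]]
wrist_force: [0.4, 0.0, -0.2]
width: 0.0448
gripper_force: 0.0
d cm [-0.05  0.28 -0.3 ] toolx yaw 160.15 tilt [-0.0011 -0.0022 -1.    ] 
[257.69676023 183.0545753 ]
[257.9393143  191.01739174]
```

View pics/w1.png

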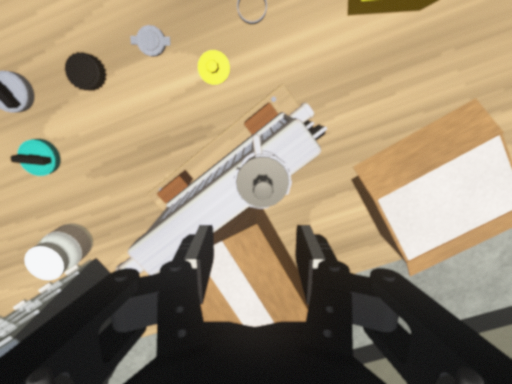

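The wrist view shows the plug disc centred at (263,180), against a prediction of (258,183). That is a few mm off, so I'll correct it.

```bash
python3 -c "
from h import *
s=sense();p=(s['position'],s['orientation'])
im=cv2.imread('pics/w1.png');sub=im[145:215,225:300];hsv=cv2.cvtColor(sub,cv2.COLOR_BGR2HSV)
m=((hsv[...,2]<185)&(hsv[...,2]>110)&(hsv[...,1]>8)&(hsv[...,1]<60)).astype(np.uint8)
m=cv2.morphologyEx(m,cv2.MORPH_OPEN,np.ones((5,5)));cs=cv2.findContours(m,0,2)[0];c=max(cs,key=cv2.contourArea);h=cv2.convexHull(c);print(cv2.minEnclosingCircle(h),cv2.fitEllipse(h))
for uv in((263,180),):print(plane('wrist',uv,.238,p))
e=cv2.fitEllipse(h)[0];X=plane('wrist',(e[0]+225,e[1]+145),.238,p);print(X);to(X[0],X[1],.243)
"
```

```text
((36.13489532470703, 37.33198547363281), 26.92635726928711) ((36.676063537597656, 39.27203369140625), (45.90692138671875, 52.47119903564453), 86.58834075927734)
[0.63717686 0.02587017 0.238     ]
[0.64067805 0.02334308 0.238     ]
d cm [-0.17  0.67  8.41] toolx yaw 160.33 tilt [-1.5e-03 -5.0e-04 -1.0e+00]
```

```bash
python3 -m crank '[[0,0.3,2.5,0,0,0],[-0.1,0.3,1.5,0,0,0],[0,0,0,0,0,0],[0,0,0,0,0,0]]'; python3 -c "
from h import *
p,im=save('wrist','w2')
print(proj('wrist',(.639,.021,.262),p))
hsv=cv2.cvtColor(im,cv2.COLOR_BGR2HSV)
to(.639,.021,.243)
cv2.imwrite('pics/w2c.png',cv2.resize(im[110:260,150:350],(800,600)))
"
```

```text
clock: 2.52
position: [0.6402, 0.0246, 0.2888]
orientation: [[-0.943, 0.334, 0.001], [0.334, 0.943, 0.0], [-0.001, 0.0, -1.0]]
wrist_force: [0.0, -0.1, -0.3]
width: 0.0452
gripper_force: 0.0
[249.23639093 206.78451899]
d cm [ 0.02 -0.36  4.6 ] toolx yaw 160.48 tilt [ 1.6e-03  2.0e-04 -1.0e+00]
```

View pics/w2c.png

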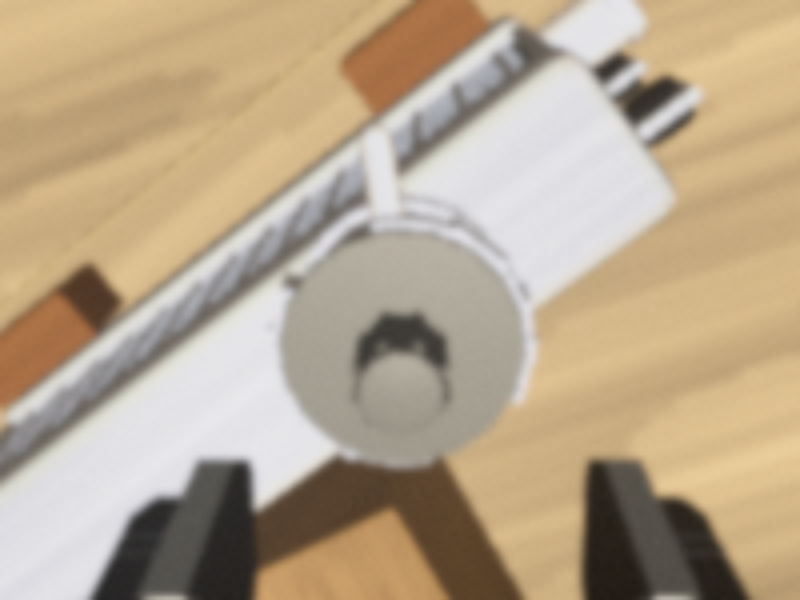

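The knob top is at crop (400,390), which is image (250,207). That agrees with the predicted (249,207), so the plug is at about (0.639, 0.021). Descend and grip.

```bash
python3 -m crank '[[0,-0.2,1.5,0,0,0],[0,-0.16,1.5,0,0,0],[0,0,1.0,0,0,0],[0,0,0.5,0,0,0],[0,0,0,0,0,0]]' && python3 -m crank '[[0,0,0,0,0,0],[0,0,0,0,0,0],[0,0,0,0,0,0],[0,0,0,0,0,0]]' 0.8 30
```

```text
clock: 3.2
position: [0.6386, 0.0208, 0.2426]
orientation: [[-0.942, 0.334, -0.001], [0.334, 0.942, -0.0], [0.001, -0.0, -1.0]]
wrist_force: [-0.5, -0.1, 0.7]
width: 0.0449
gripper_force: 0.0
clock: 3.7
position: [0.6388, 0.0208, 0.2432]
orientation: [[-0.942, 0.334, 0.0], [0.334, 0.942, 0.0], [-0.0, 0.0, -1.0]]
wrist_force: [0.2, 0.7, 0.6]
width: 0.0079
gripper_force: 0.0
```

```bash
python3 -c "
from h import *
p,im=save('wrist','w3');sc=snapshot('scene')[:,:,::-1]
cv2.imwrite('pics/w3c.png',np.hstack([cv2.resize(im[130:330,150:350],(400,400)),cv2.resize(sc[150:250,190:290],(400,400))]))
"
```

```text
(no output)
```

View pics/w3c.png

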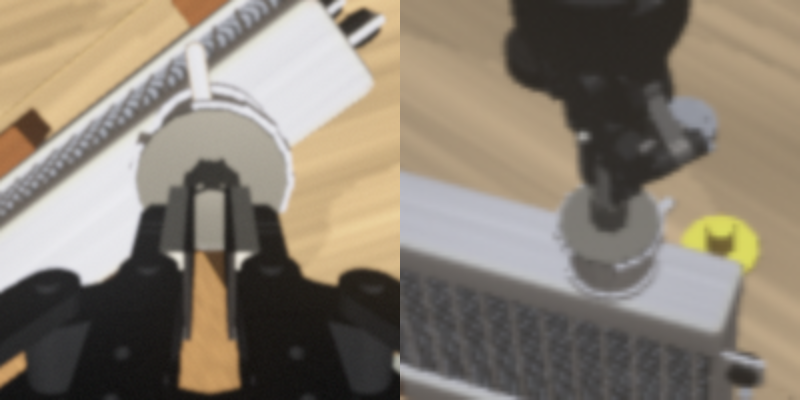

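The pads appear in front of or above the knob, with the knob visible in the 8 mm gap at crop (210,220). So the grip missed, and I'll check knob height and TCP projection.

```bash
python3 -c "
from h import *
print('knobtop',tri(ray('scene',(242.4,198.3)),ray('top',(244.2,152.2))),'disc',tri(ray('scene',(242.5,206.5)),ray('top',(245.1,155.3))))
s=sense();p=(np.array(s['position']),np.array(s['orientation']))
f=lambda u,v:((u-150)*2,(v-130)*2)
for l in[(0,0,0),(.011,.004,0),(-.011,.004,0),(.011,.004,-.0187),(0,0,-.0187)]:print(l,f(*proj('wrist',p[0]+p[1]@np.array(l),p)))
for z in(.25,.255,.262):print(z,f(*proj('wrist',(.639,.0205,z),p)))
print(s['width'],s['gripper_force'])
"
```

```text
knobtop (array([0.63961994, 0.02005432, 0.25715974]), np.float64(0.0043281738713082185)) disc (array([0.63968322, 0.01935357, 0.22814165]), np.float64(0.004299867659316248))
(0, 0, 0) (np.float64(208.9768721783111), np.float64(184.19239733279858))
(0.011, 0.004, 0) (np.float64(221.85769846806227), np.float64(151.63909552965788))
(-0.011, 0.004, 0) (np.float64(221.40162803634246), np.float64(215.61236049887316))
(0.011, 0.004, -0.0187) (np.float64(223.32792720650582), np.float64(175.7398097685495))
(0, 0, -0.0187) (np.float64(208.99303339654801), np.float64(211.4191833088667))
0.25 (np.float64(208.35377505611143), np.float64(194.53611709923348))
0.255 (np.float64(208.34150473403537), np.float64(201.82651063259652))
0.262 (np.float64(208.32310611407917), np.float64(212.75802319761965))
0.007930203712854826 0.0
```

Prediction and image agree for the knob, but the visible tips sit about 20 mm behind the nominal TCP at this opening. I'll open and feel downward in small steps, watching the force.

```bash
python3 -m crank '[[0,0,0,0,0,0],[0,0,0,0,0,0],[0,0,0,0,0,0]]' 4.0 | tail -3;  python3 -m crank '[[0,0,0.2,0,0,0],[0,0,0.2,0,0,0]]'; python3 -m crank '[[0,0,0.2,0,0,0],[0,0,0,0,0,0]]'; python3 -m crank '[[0,0,0.2,0,0,0],[0,0,0,0,0,0]]'
```

```text
wrist_force: [0.0, 0.4, 0.2]
width: 0.0399
gripper_force: 0.0
clock: 4.42
position: [0.6387, 0.0208, 0.2388]
orientation: [[-0.942, 0.334, -0.0], [0.334, 0.942, 0.0], [0.0, -0.0, -1.0]]
wrist_force: [-0.9, -0.1, -0.3]
width: 0.04
gripper_force: 0.0
clock: 4.68
position: [0.6386, 0.0208, 0.2367]
orientation: [[-0.942, 0.334, -0.0], [0.334, 0.942, -0.0], [0.0, -0.0, -1.0]]
wrist_force: [0.5, 0.2, -0.1]
width: 0.0401
gripper_force: 0.0
clock: 4.92
position: [0.6386, 0.0208, 0.2349]
orientation: [[-0.942, 0.334, -0.0], [0.334, 0.942, -0.0], [0.0, -0.0, -1.0]]
wrist_force: [0.5, 1.2, -0.8]
width: 0.0399
gripper_force: 0.0
```

```bash
python3 -m crank '[[0,0,0.2,0,0,0],[0,0,0.2,0,0,0],[0,0,0,0,0,0]]'|grep -E 'pos|wrist'; python3 -m crank '[[0,0,0.2,0,0,0],[0,0,0.2,0,0,0],[0,0,0,0,0,0]]'|grep -E 'pos|wrist'; python3 -m crank '[[0,0,0,0,0,0],[0,0,0,0,0,0],[0,0,0,0,0,0],[0,0,0,0,0,0]]' 0.8 30; python3 -c "
from h import *
p,im=save('wrist','w4')
cv2.imwrite('pics/w4c.png',cv2.resize(im[130:330,150:350],(600,600)))"
```

```text
position: [0.6386, 0.0208, 0.2308]
wrist_force: [0.5, 0.2, 0.7]
position: [0.6386, 0.0208, 0.2268]
wrist_force: [0.6, -0.3, 0.9]
clock: 6.18
position: [0.6389, 0.0207, 0.2273]
orientation: [[-0.942, 0.334, 0.0], [0.334, 0.942, 0.0], [-0.0, 0.0, -1.0]]
wrist_force: [0.4, -0.5, 0.2]
width: 0.0155
gripper_force: 29.3
```

View pics/w4c.png

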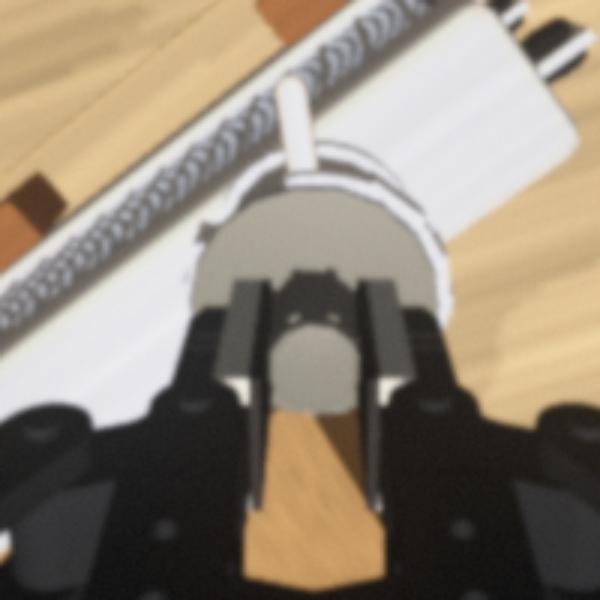

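The knob is now held between the pads (width 15.5 mm, 29 N). Lift.

```bash
python3 -m crank '[[0,0,-0.5,0,0,0],[0,0,-1,0,0,0],[0,0,-2,0,0,0],[0,0,-3,0,0,0],[0,0,-3,0,0,0],[0,0,0,0,0,0]]'; python3 -c "
from h import *
p,im=save('wrist','w5');t=snapshot('top')[:,:,::-1]
cv2.imwrite('pics/w5c.png',np.hstack([cv2.resize(im[50:350,100:400],(400,400)),cv2.resize(t[120:190,210:280],(400,400))]))
to(.438,.272,.33)"
```

```text
clock: 6.98
position: [0.6402, 0.0206, 0.3255]
orientation: [[-0.942, 0.334, 0.006], [0.334, 0.942, 0.001], [-0.005, 0.003, -1.0]]
wrist_force: [-0.1, 0.7, -0.5]
width: 0.0155
gripper_force: 29.3
d cm [27.3  16.97 -0.79] toolx yaw 160.47 tilt [ 1.e-04  2.e-04 -1.e+00]
```

```bash
python3 -m crank '[[2.5,1.5,0,0,0,0],[4.5,2.8,0,0,0,0],[4.5,2.8,0,0,0,0],[4.5,2.8,0,0,0,0],[4.5,2.8,0,0,0,0],[4.5,2.8,0,0,0,0],[2.3,1.4,3,0,0,0],[0,0,4,0,0,0],[0,0,5,0,0,0],[0,0,5,0,0,0]]'; python3 -m crank '[[0,0,5,0,0,0],[0,0,3,0,0,0],[0,0,0,0,0,0]]';python3 -c "
from h import *
to(.438,.272,.035)"
```

```text
clock: 8.32
position: [0.437, 0.271, 0.1498]
orientation: [[-0.943, 0.334, -0.001], [0.334, 0.943, -0.001], [0.001, -0.001, -1.0]]
wrist_force: [0.0, 1.2, -0.6]
width: 0.0152
gripper_force: 29.3
clock: 8.7
position: [0.4355, 0.2696, 0.0692]
orientation: [[-0.942, 0.334, -0.006], [0.334, 0.942, -0.004], [0.004, -0.006, -1.0]]
wrist_force: [-0.1, 1.0, 0.3]
width: 0.0153
gripper_force: 29.3
d cm [-0.17  0.33  3.42] toolx yaw 160.47 tilt [-0.0057 -0.0045 -1.    ]
```

```bash
python3 -m crank '[[0,0.2,2,0,0,0],[0,0,1.5,0,0,0],[0,0,0,0,0,0]]'; python3 -m crank '[[0,0,0,0,0,0],[0,0,0,0,0,0],[0,0,0,0,0,0],[0,0,-2,0,0,0],[0,0,-5,0,0,0],[0,0,-5,0,0,0],[0,0,-5,0,0,0],[0,0,-5,0,0,0],[0,0,-5,0,0,0],[0,0,0,0,0,0]]' 4;  python3 -c "
from h import *
p,im=save('wrist','w6');sc=snapshot('scene')[:,:,::-1];t=snapshot('top')[:,:,::-1]
cv2.imwrite('pics/s6.png',np.hstack([cv2.resize(im,(400,300))[:,:],cv2.resize(sc[150:300,190:440],(400,300))]))
cv2.imwrite('pics/t6.png',t);to(.639,.021,.34);to(.426,-.319,.2,16.1)"
```

```text
clock: 9.07
position: [0.4382, 0.2729, 0.0368]
orientation: [[-0.942, 0.334, -0.001], [0.334, 0.942, -0.001], [0.001, -0.001, -1.0]]
wrist_force: [0.3, -0.1, -0.7]
width: 0.0152
gripper_force: 29.3
clock: 10.32
position: [0.4405, 0.2744, 0.3116]
orientation: [[-0.942, 0.334, 0.007], [0.334, 0.942, 0.006], [-0.005, 0.008, -1.0]]
wrist_force: [0.1, -0.1, -1.7]
width: 0.0398
gripper_force: 0.0
d cm [-27.36 -17.02  -3.38] toolx yaw 160.48 tilt [-1.1e-03 -7.0e-04 -1.0e+00] 
d cm [-18.66 -56.17  10.67] toolx yaw 160.48 tilt [-1.1e-03 -7.0e-04 -1.0e+00] ('turn about tool z rad', np.float64(-0.6217))
```

View pics/s6.png

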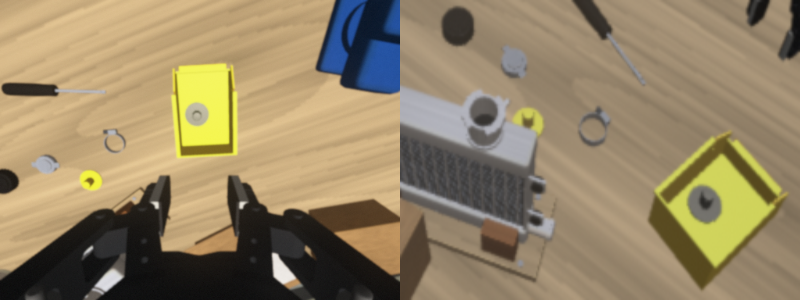

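The plug stands in the bin at scene crop (705,203), and the neck is now open at (487,115). Next I look into the neck from above.

```bash
python3 -m crank '[[-3,-2,0,0,0,0],[-4.5,-2.8,0,0,0,0],[-4.5,-2.8,0,0,0,0],[-4.5,-2.8,0,0,0,0],[-4.5,-2.8,0,0,0,0],[-4,-2.5,0,0,0,0],[-2.4,-1.3,0,0,0,0],[0,0,0,0,0,0],[0,0,0,0,0,0],[0,0,0,0,0,0]]' | grep pos;  python3 -c "
from h import *
p,im=save('wrist','w7');np.savez('w7.npz',p=p[0],R=p[1]);print(p[0])
c=proj('wrist',(.639,.021,.235),p);print(c);u,v=int(c[0]),int(c[1])
cv2.imwrite('pics/w7c.png',cv2.resize(im[v-45:v+45,u-60:u+60],(800,600),interpolation=cv2.INTER_CUBIC));print(u-60,v-45)
ths=np.radians(np.arange(0,360,1));g=cv2.cvtColor(im,cv2.COLOR_BGR2GRAY)
"
```

```text
position: [0.6393, 0.0229, 0.3066]
[0.63932479 0.02288235 0.30657904]
[252.29391796 188.57073033]
192 143
```

View pics/w7c.png

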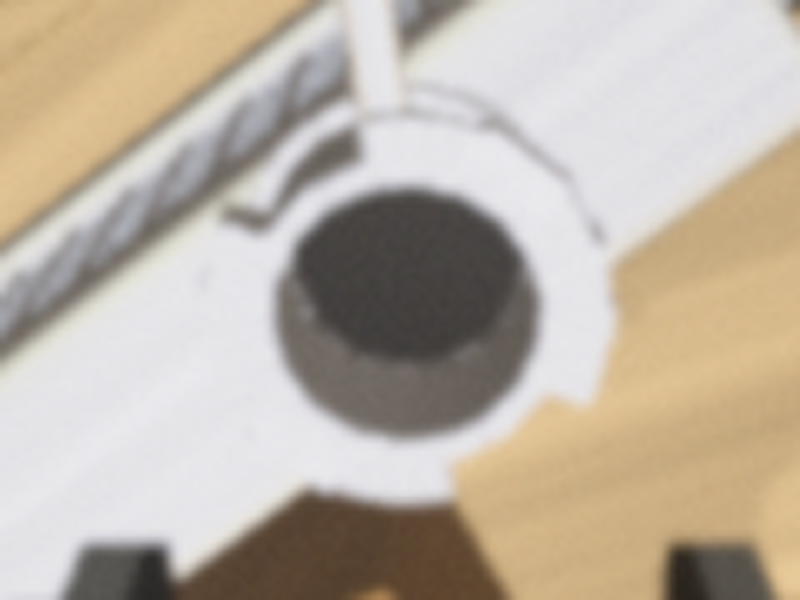

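The bore is centred at crop (408,312). The notches are at upper left, with edges at (265,222) and (356,140), and at lower right, with edges at (592,405) and (455,473). I'll turn these into world positions and plan the cap move.

```bash
python3 -c "
from h import *
d=np.load('w7.npz');p=(d['p'],d['R'])
f=lambda x,y:plane('wrist',(192+(x)/6.6667,143+(y)/6.6667),.235,p)[:2]
im=cv2.imread('pics/w7.png');g=cv2.cvtColor(im,cv2.COLOR_BGR2GRAY)
m=(g[165:215,225:280]<140).astype(np.uint8);cs=cv2.findContours(m,0,2)[0];c=max(cs,key=cv2.contourArea).reshape(-1,2)+[225,165]
W=np.array([plane('wrist',q,.235,p)[:2] for q in c]);(cx,cy),(a,b),t=cv2.fitEllipse((W*1e4).astype(np.float32));print('bore',cx/1e4,cy/1e4,a/10,b/10)
C=np.array([cx,cy])/1e4
for e in[(265,222),(356,140),(592,405),(455,473)]:
    q=f(*e)-C;print(np.round(np.hypot(*q)*1e3,1),round(np.degrees(np.arctan2(q[1],q[0])),1))
# left/right/top/bottom of bore
print(f(408,312))
to(.426,-.319,.2,16.1)
print(sense()['joint_pos'])
"
```

```text
bore 0.640085595703125 0.021002505493164063 32.97437438964844 33.21645812988281
21.8 -143.3
23.8 175.7
28.2 42.8
23.8 -3.0
[0.64032631 0.0213705 ]
d cm [  8.76 -39.34  10.68] toolx yaw 160.58 tilt [-5.e-04  6.e-04 -1.e+00] ('turn about tool z rad', np.float64(-0.62))
[-22.37057129  21.96830136  23.66125548  88.07498097  -9.12662228
  71.89407461  73.18509485]
```

The neck is at (0.640, 0.021) and the notch line is at about 18° yaw, so the vent line is at about −27°. Now to the cap.

```bash
python3 -m crank '[[0.7,-3,0,0,0,0],[1,-4.5,0,0,0,0],[1,-4.5,0,0,0,0],[1,-4.5,0,0,0,0],[1,-4.5,0,0,0,0],[1,-4.5,0,0,0,0],[1,-4.5,0,0,0,0],[1,-4.5,0,0,0,0],[1,-4.8,0,0,0,0],[0,0,0,0,0,0]]' | grep pos; python3 -m crank '[[0,0,2,0,0,-0.155],[0,0,3,0,0,-0.155],[0,0,3,0,0,-0.155],[0,0,2.5,0,0,-0.155],[0,0,0,0,0,0],[0,0,0,0,0,0]]'; python3 - <<'E'
from h import *
p,im=save('wrist','w8')
u,v=map(int,proj('wrist',(.426,-.319,.047),p));print(u,v)
sub=im[v-50:v+50,u-60:u+60];m=(sub.max(2)<75).astype(np.uint8);m=cv2.morphologyEx(m,cv2.MORPH_OPEN,np.ones((3,3)))
n,l,st,ce=cv2.connectedComponentsWithStats(m);print(st[1:],ce[1:]+[u-60,v-50])
k=[i for i in range(1,n) if st[i,4]>60];i=min(k,key=lambda i:np.hypot(*(ce[i]-[60,50])))
pts=np.argwhere(l==i)[:,::-1]+[u-60,v-50]
W=np.array([plane('wrist',q,.045,p)[:2] for q in pts]);c=W.mean(0);e,w=np.linalg.eigh(np.cov((W-c).T));y=np.degrees(np.arctan2(w[1,1],w[0,1]));print('bar',c,y,np.ptp((W-c)@w,axis=0))
hsv=cv2.cvtColor(im,cv2.COLOR_BGR2HSV)
to(c[0],c[1],.1,y)
E
```

```text
position: [0.4241, -0.323, 0.3077]
clock: 13.78
position: [0.4275, -0.3197, 0.2031]
orientation: [[-0.962, -0.274, 0.001], [-0.274, 0.962, -0.001], [-0.001, -0.001, -1.0]]
wrist_force: [-0.4, -0.7, -0.1]
width: 0.0399
gripper_force: 0.0
255 164
[[56 59  3  3  9]
 [56 63  4  7 27]] [[252.         174.        ]
 [252.44444444 180.11111111]]Traceback (most recent call last):
  File "<stdin>", line 6, in <module>
ValueError: min() iterable argument is empty
```

```bash
cat > bar.py <<'E'
from h import *
s=sense();p=(s['position'],s['orientation']);im=snapshot('wrist')[:,:,::-1];cv2.imwrite('pics/w9.png',im)
u,v=map(int,proj('wrist',(.426,-.319,.047),p))
g=im.max(2)[v-45:v+45,u-50:u+50]
for t in(90,105,120):
    m=(g<t).astype(np.uint8);n,l,st,ce=cv2.connectedComponentsWithStats(m)
    for i in range(1,n):
        if st[i,4]<150:continue
        pts=np.argwhere(l==i)[:,::-1]+[u-50,v-45]
        W=np.array([plane('wrist',q,.045,p)[:2] for q in pts]);c=W.mean(0);e,w=np.linalg.eigh(np.cov((W-c).T));y=np.degrees(np.arctan2(w[1,1],w[0,1]))
        print(t,st[i],pts.mean(0),'bar',c,y,np.ptp((W-c)@w,axis=0));to(c[0],c[1],.1,y)
E
python3 bar.py
```

```text
90 [ 45  21  10  45 328] [254.24695122 162.92987805] bar [ 0.42484334 -0.32081673] -164.40796178047935 [0.01038239 0.0521816 ]
d cm [3.000e-01 1.000e-02 1.033e+01] toolx yaw -164.06 tilt [ 2.1e-03 -9.0e-04 -1.0e+00] ('turn about tool z rad', np.float64(0.006))
105 [ 45  21  10  45 396] [254.61363636 161.54292929] bar [ 0.42315572 -0.32085712] -164.88150061588118 [0.01064062 0.05225859]
d cm [ 0.47  0.06 10.33] toolx yaw -164.06 tilt [ 2.1e-03 -9.0e-04 -1.0e+00] ('turn about tool z rad', np.float64(0.0143))
120 [ 45  21  10  46 429] [254.42424242 162.02564103] bar [ 0.42377426 -0.32091067] -165.26627940877162 [0.01100273 0.05349881]
d cm [ 0.41  0.03 10.33] toolx yaw -164.06 tilt [ 2.1e-03 -9.0e-04 -1.0e+00] ('turn about tool z rad', np.float64(0.021))
```

The bar is at about (0.425, −0.321) with yaw 15.5°. Descend, feeling for the shell top with the tips.

```bash
python3 -m crank '[[0.25,0.02,3,0,0,0.02],[0,0,4,0,0,0],[0,0,4,0,0,0],[0,0,3,0,0,0],[0,0,1.5,0,0,0],[0,0,0.8,0,0,0],[0,0,0,0,0,0]]'|grep -E 'pos|wrist'; for i in 1; do python3 -m crank '[[0,0,0.4,0,0,0],[0,0,0.4,0,0,0],[0,0,0,0,0,0]]'|grep -E 'pos|wrist'; done
```

```text
position: [0.4246, -0.3207, 0.0395]
wrist_force: [-0.5, 0.5, -0.5]
position: [0.4241, -0.3203, 0.031]
wrist_force: [0.0, -0.7, 0.1]
```

```bash
python3 -m crank '[[0,0,0.4,0,0,0],[0,0,0.4,0,0,0],[0,0,0,0,0,0]]'|grep -E 'pos|wrist';python3 -m crank '[[0,0,0.4,0,0,0],[0,0,0,0,0,0]]'|grep -E 'pos|wrist';python3 -m crank '[[0,0,0.3,0,0,0],[0,0,0,0,0,0]]'|grep -E 'pos|wrist'; python3 -c "
from h import *
sc=snapshot('scene')[:,:,::-1];p,im=save('wrist','w10')
cv2.imwrite('pics/v10.png',np.hstack([cv2.resize(im[100:300,150:350],(400,400)),cv2.resize(sc[97:177,155:235],(400,400))]))"
```

```text
position: [0.4239, -0.3202, 0.0226]
wrist_force: [-0.1, 0.6, -0.2]
position: [0.424, -0.3203, 0.0187]
wrist_force: [-0.4, -0.1, -0.4]
position: [0.424, -0.3203, 0.0158]
wrist_force: [-0.5, 0.4, -0.1]
```

View pics/v10.png

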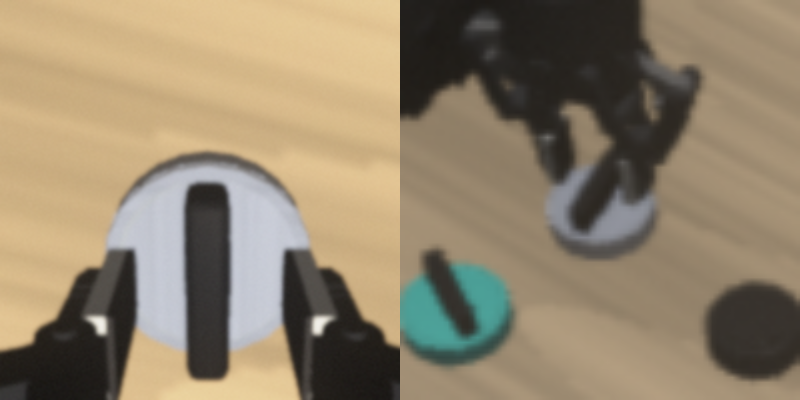

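The wrist view shows the fingers straddling the bar centrally: bar at crop x 208, fingers at 132 and 285. The tips are still about level with the bar's top. I'll narrow the opening and go on feeling down.

```bash
python3 -m crank '[[0,0,0,0,0,0],[0,0,0,0,0,0]]' 2.2|grep -E 'wid|wrist';python3 -m crank '[[0,0,0.3,0,0,0],[0,0,0.3,0,0,0],[0,0,0,0,0,0]]'|grep -E 'pos|wrist';python3 -m crank '[[0,0,0.2,0,0,0],[0,0,0,0,0,0]]'|grep -E 'pos|wrist';python3 -m crank '[[0,0,0.2,0,0,0],[0,0,0,0,0,0]]'|grep -E 'pos|wrist'
```

```text
wrist_force: [0.6, -0.0, 0.4]
width: 0.0223
position: [0.424, -0.3202, 0.0097]
wrist_force: [-1.1, -0.8, 0.5]
position: [0.4241, -0.3204, 0.0079]
wrist_force: [0.0, -0.1, 0.4]
position: [0.4241, -0.3203, 0.0059]
wrist_force: [0.8, -0.6, 0.1]
```

```bash
python3 -m crank '[[0,0,0.1,0,0,0],[0,0,0,0,0,0],[0,0,0,0,0,0],[0,0,0,0,0,0]]' 0.4 80;python3 -m crank '[[0,0,-1,0,0,0],[0,0,-2,0,0,0],[0,0,-3,0,0,0],[0,0,-4,0,0,0],[0,0,0,0,0,0]]'; python3 -c "
from h import *
to(.640,.021,.33,18)"
```

```text
clock: 17.73
position: [0.4243, -0.3206, 0.0056]
orientation: [[-0.967, -0.256, 0.001], [-0.256, 0.967, 0.0], [-0.001, -0.0, -1.0]]
wrist_force: [-0.6, 0.7, 7.0]
width: 0.0101
gripper_force: 78.6
clock: 18.35
position: [0.426, -0.3217, 0.1081]
orientation: [[-0.967, -0.256, 0.006], [-0.256, 0.967, -0.003], [-0.005, -0.004, -1.0]]
wrist_force: [0.7, 0.4, -1.8]
width: 0.0104
gripper_force: 78.3
d cm [-29.57  27.55 -22.17] toolx yaw -165.15 tilt [ 0.0056 -0.0028 -1.    ] ('turn about tool z rad', np.float64(-0.0551))
```

```bash
python3 - <<'E'
from h import *
I=np.eye(3)
def tool(u,v,zt): # tool-frame point at tool z
    o,d=ray('wrist',(u,v),(np.zeros(3),I));return o+d*(zt-o[2])/d[2]
for v in(191.5,204,289):print('v10',v,tool(254,v,-(.047-.0158))[:2]*1e3)
# shell front edge at top (z .027)
for v in(177,183):print('shell front',tool(254,v,-(.027-.0158))[:2]*1e3)
p,im=save('wrist','w11');g=im.max(2)
print(np.round(g[165:320:3,252:257].mean(1)).astype(int))
for v in range(165,320,15):print(v,np.round(tool(254,v,-.0414)[0]*1e3,1),np.round(tool(254,v,-.0214)[0]*1e3,1))
E
```

```text
v10 191.5 [30.54824755  0.09231374]
v10 204 [23.93578871  0.08969245]
v10 289 [-26.28152445   0.06978548]
shell front [32.56396798  0.06841003]
shell front [29.05220017  0.06701791]
[216 212 212 215 219 142  96 134 205 214 205  57  43  42  43  51  61  64
  62  60  59  59  58  57  56  55  55  53  51  50  49  49  49  47  46  47
  45  45  44  43  43  42  42  42  41  45 194 228 226 218 215 215]
165 46.3 41.8
180 39.4 33.7
195 32.2 25.4
210 24.8 16.8
225 17.1 7.9
240 9.2 -1.3
255 1.0 -10.8
270 -7.4 -20.7
285 -16.2 -30.9
300 -25.3 -41.4
315 -34.8 -52.4
```

The cap centre sits about 1.5 mm behind the TCP along tool x, and the top and wrist cameras agree. I'll check the bore centre from the earlier top picture, then travel.

```bash
python3 - <<'E'
from h import *
b=cv2.imread('pics/t6.png');u,v=map(int,proj('top',(.6395,.0205,.235)));print(u,v)
print(b.max(2)[v-9:v+10,u-11:u+12])
g=b.max(2)[v-8:v+9,u-9:u+10];m=(g<120).astype(np.uint8);n,l,st,ce=cv2.connectedComponentsWithStats(m);print(st[1:],ce[1:]+[u-9,v-8])
i=1+st[1:,4].argmax();print(plane('top',ce[i]+[u-9,v-8],.235))
E
python3 -m crank '[[0,0,-4,0,0,0],[0,0,-5,0,0,0],[0,0,-5,0,0,0],[0,0,-5,0,0,0],[-2,2,-2,0,0,-0.055],[-3,3,0,0,0,0],[-3.5,3.3,0,0,0,0],[-3.5,3.3,0,0,0,0],[-3.5,3.3,0,0,0,0],[-3.5,3.3,0,0,0,0]]' |grep pos; python3 -m crank '[[-3.5,3,0,0,0,0],[-3,3,0,0,0,0],[-2,1.5,0,0,0,0],[0,0,0,0,0,0]]' ; python3 -c "
from h import *
to(.638,.020,.255,18)"
```

```text
243 155
[[181 181 182 185 184 183 175 181 186 182 195 196 200 214 225 220 219 222
  215 201 192 183 176]
 [181 175 176 185 194 195 188 189 193 196 195 192 193 203 203 200 205 219
  228 224 216 216 209]
 [172 171 183 201 219 216 214 209 196 150 129 110 108 119 128 143 170 208
  227 227 226 221 223]
 [176 175 187 214 228 223 221 192 145  90  66  72  72  76  82  85 117 165
  208 222 223 222 221]
 [170 180 213 232 225 218 190 132  82  73  70  64  77  88  85  72  88 113
  162 204 220 222 224]
 [174 188 217 229 221 200 129  78  70  71  64  58  65  76  79  74  91  95
  115 175 219 223 217]
 [175 188 217 220 215 167  91  66  74  57  53  54  56  62  62  50  68  84
   87 146 206 223 218]
 [190 201 222 225 204 132  77  71  70  60  55  48  48  44  51  52  55  60
   67 123 195 222 216]
 [207 217 222 220 206 124  68  57  58  52  48  53  50  52  55  48  52  45
   55 109 190 221 219]
 [207 209 220 223 207 127  80  58  56  56  52  58  53  50  49  57  52  47
   49 114 190 220 222]
 [205 201 215 223 206 146 105  59  46  49  56  57  52  52  55  50  49  50
   55 110 197 220 217]
 [213 211 220 222 214 169
[... 543 characters left out ...]
 189 172 163]
 [213 218 219 216 203 205 217 220 220 223 223 209 194 191 184 163 145 104
   86 114 141 150 185]
 [223 215 219 208 199 196 196 207 214 217 221 200 152 119 107  91  78  79
  108 149 162 167 195]]
[[  4   1  14  14 152]
 [ 15  16   3   1   3]] [[244.29605263 154.70394737]
 [250.         163.        ]]
[0.64058166 0.0190823  0.235     ]
position: [0.5499, -0.0877, 0.3134]
clock: 20.15
position: [0.6079, 0.0098, 0.3134]
orientation: [[-0.95, -0.312, -0.002], [-0.312, 0.95, -0.0], [0.002, 0.0, -1.0]]
wrist_force: [-0.5, 0.2, -1.1]
width: 0.01
gripper_force: 78.4
d cm [-3.2   0.03  5.83] toolx yaw -161.84 tilt [-2.4e-03 -4.0e-04 -1.0e+00] ('turn about tool z rad', np.float64(0.0027))
```

```bash
python3 -m crank '[[-1.5,0,1,0,0,0],[-1.5,0,2,0,0,0],[-0.3,0,2,0,0,0],[0,0,1,0,0,0],[0,0,0,0,0,0],[0,0,0,0,0,0]]' ; python3 -c "
from h import *
to(.639,.0197,.25,18);print(sense()['ft_torque'])"
```

```text
clock: 20.9
position: [0.6393, 0.0181, 0.2559]
orientation: [[-0.951, -0.309, 0.001], [-0.309, 0.951, 0.0], [-0.001, -0.0, -1.0]]
wrist_force: [0.5, -0.5, -2.0]
width: 0.0102
gripper_force: 78.4
d cm [-0.02  0.16  0.59] toolx yaw -162.03 tilt [ 1.4e-03  2.0e-04 -1.0e+00] ('turn about tool z rad', np.float64(-0.0004))
[ 0.01718962 -0.01269505 -0.01235519]
```

```bash
python3 -m crank '[[0,0.15,0.6,0,0,0],[0,0,0.5,0,0,0],[0,0,0.4,0,0,0],[0,0,0.3,0,0,0],[0,0,0,0,0,0]]' |grep -E 'pos|wrist'; python3 -m crank '[[0,0,0.3,0,0,0],[0,0,0.2,0,0,0],[0,0,0,0,0,0]]' |grep -E 'pos|wrist';python3 -c "
from h import *
print(sense()['ft_torque'])"
```

```text
position: [0.6384, 0.0198, 0.2367]
wrist_force: [-0.4, 0.3, -0.6]
position: [0.6385, 0.0199, 0.2318]
wrist_force: [1.4, 0.0, -0.6]
[ 0.01334988  0.03797207 -0.03298891]
```

```bash
for k in 1; do python3 -m crank '[[0,0,0.2,0,0,0],[0,0,0,0,0,0]]' |grep -E 'pos|wrist';python3 -m crank '[[0,0,0.2,0,0,0],[0,0,0,0,0,0]]' |grep -E 'pos|wrist';python3 -m crank '[[0,0,0.15,0,0,0],[0,0,0,0,0,0]]' |grep -E 'pos|wrist';done;python3 -c "
from h import *
print(sense()['ft_torque'])"
```

```text
position: [0.6385, 0.0198, 0.2299]
wrist_force: [-0.2, 0.5, -1.4]
position: [0.6385, 0.0199, 0.2278]
wrist_force: [0.6, 0.1, -1.1]
position: [0.6385, 0.0199, 0.2264]
wrist_force: [-0.5, 0.5, -0.8]
[ 0.0214163  -0.00800179  0.02759375]
```

```bash
for k in 1; do python3 -m crank '[[0,0,0.15,0,0,0],[0,0,0,0,0,0]]' |grep -E 'pos|wrist';python3 -m crank '[[0,0,0.15,0,0,0],[0,0,0,0,0,0]]' |grep -E 'pos|wrist';python3 -m crank '[[0,0,0.15,0,0,0],[0,0,0,0,0,0]]' |grep -E 'pos|wrist';done;python3 -c "
from h import *
print(sense()['ft_torque'])"
```

```text
position: [0.6387, 0.0199, 0.2251]
wrist_force: [-0.6, 0.3, -0.5]
position: [0.6387, 0.0198, 0.2237]
wrist_force: [0.2, 0.1, 0.8]
position: [0.6388, 0.0199, 0.2222]
wrist_force: [0.4, 0.5, 1.6]
[0.03942547 0.09682257 0.004112  ]
```

The spring force is rising about as specified (roughly 3.5 mm pressed), so the tabs went through the notches. I press a little more and turn clockwise.

```bash
python3 -m crank '[[0,0,0.15,0,0,0],[0,0,0,0,0,0]]' |grep -E 'pos|wrist'; python3 -m crank '[[0,0.02,0,0,0,0.1],[0,0,0,0,0,0]]' |grep -E 'pos|wrist|ori'; python3 -c "
from h import *
print(sense()['ft_torque'])"; python3 -m crank '[[0,0.02,0,0,0,0.14],[0,0.02,0,0,0,0.14],[0,0,0,0,0,0]]' |grep -E 'pos|wrist|ori'; python3 -c "
from h import *
print(sense()['ft_torque']);to(.639,.0197,.22,-27)"
```

```text
position: [0.6387, 0.0198, 0.2207]
wrist_force: [-0.4, -0.8, 3.6]
position: [0.6388, 0.0201, 0.2208]
orientation: [[-0.977, -0.213, 0.001], [-0.213, 0.977, -0.0], [-0.001, -0.0, -1.0]]
wrist_force: [-0.3, -0.9, 2.7]
[-0.02533082  0.0754691   0.02253828]
position: [0.6387, 0.0205, 0.2207]
orientation: [[-0.998, 0.063, 0.001], [0.063, 0.998, -0.0], [-0.001, -0.0, -1.0]]
wrist_force: [-0.6, -1.0, 3.5]
[-0.02468213  0.0125143  -0.03016162]
d cm [-0.03 -0.08  0.07] toolx yaw 176.4 tilt [ 6.e-04 -2.e-04 -1.e+00] ('turn about tool z rad', np.float64(0.4084))
```

```bash
cat > t.py <<'E'
from h import *
s=sense();R=np.array(s['orientation']);print('yaw',np.degrees(np.arctan2(R[1,0],R[0,0])),'z',s['position'][2],'F',np.round(s['wrist_force'],1),'T',np.round(s['ft_torque'],3),s['width'])
E
python3 -m crank '[[0,0.02,0,0,0,0.13],[0,0.02,0,0,0,0.12],[0,0,0,0,0,0]]' >/dev/null; python3 t.py
python3 -m crank '[[0,0.01,0,0,0,0.05],[0,0,0,0,0,0]]' >/dev/null; python3 t.py
python3 -m crank '[[0,0.01,0,0,0,0.04],[0,0,0,0,0,0]]' >/dev/null; python3 t.py
```

```text
yaw 162.14361881660432 z 0.2206727931431264 F [ 0.2 -0.6  3.6] T [-0.001 -0.028 -0.038] 0.010271107167440998
yaw 159.2636065886033 z 0.22063353363621954 F [-0.1  0.1  3.3] T [ 0.058 -0.049 -0.044] 0.010090167506614732
yaw 156.78434612048227 z 0.22058251573681942 F [-0.2  0.4  2.8] T [ 0.122 -0.045  0.015] 0.010239456487526026
```

```bash
for i in 1; do python3 -m crank '[[0,0,0,0,0,0.035],[0,0,0,0,0,0]]' >/dev/null; python3 t.py
python3 -m crank '[[0,0,0,0,0,0.035],[0,0,0,0,0,0]]' >/dev/null; python3 t.py; done
```

```text
yaw 154.74510011716765 z 0.22061020224053157 F [1.5 1.2 3.5] T [ 0.203 -0.232 -0.018] 0.01014687075461695
yaw 152.76183991827008 z 0.22064197941093283 F [2.8 2.2 1.7] T [ 0.478 -0.628  0.224] 0.010028434510694087
```

```bash
python3 -m crank '[[0,0,0,0,0,0.015],[0,0,0,0,0,0]]' >/dev/null; python3 t.py; python3 -m crank '[[0,0,0,0,0,0],[0,0,0,0,0,0]]'|grep -E 'clock|pos'; python3 t.py
```

```text
yaw 151.92257837866813 z 0.22064379751180982 F [4.6 3.  1.5] T [ 0.698 -0.87   0.445] 0.01005258675121263
clock: 26.15
position: [0.6391, 0.0217, 0.2207]
yaw 151.9219863133924 z 0.2206705579205157 F [4.3 2.7 1.1] T [ 0.778 -1.011  0.446] 0.009953002775026216
```

The stop is firm: 0.45 N·m at about 46° of turn, and it stays steady with the spring pressed only about halfway. Hand in.

```bash
python3 -c "
from rig import *
print(finish_job())"
```

```text
the job is handed in; nothing more can be done
None
```

I put the plug in the bin, turned the radiator cap clockwise to its first (vent) stop, felt as a firm stop at about 46° from the notches, and handed in with the gripper still holding it there at about 26 s; no result came back.

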